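Find the loose cover on the bench extraction channel

TASK

One of the four identical covers along the top of the bench's dust-extraction channel has lost its catch and leaks suction. With the fingertips, press down on the ribbed near edges to find the cover that rocks, then push that cover right open, so that it stands steeply tilted by itself and its catch can be refitted. Touch only: pick nothing up, and leave everything else on the bench and on the channel where it stands.

Things in the scene. Friction and masses are not known exactly. Their poses are not given: they have to be found in the camera images.
- channel: grey sheet-metal dust-extraction channel fixed to the bench, 150 mm deep (x, away from the robot) x 580 mm long (y) x 85 mm high; origin at the centre of its underside. Four identical aluminium covers lie side by side, flush in its flat top, 100 mm apart along y. A solid end housing 96 mm long at each end carries a bystander; a round duct leaves the left (+y) end and goes down into the bench
- bay_1 (a point): centre of the top of the left-most (+y) cover (x from near to far edge, y left, z up). Every cover is 110 (x) x 84 (y) x 4 mm in a 112 x 88 mm opening, on a cross pivot along y through its middle; three 1 mm high ribs, 36 to 48 mm from the pivot, mark its near edge, where one presses. Below the deck 57 mm are free
- bay_2 (a point): centre of the top of the second from the left cover (x from near to far edge, y left, z up), which is just like the others. Three of the four covers are held by a hidden catch under the near edge and do not give at all
- bay_3 (a point): centre of the top of the third from the left cover (x from near to far edge, y left, z up), which is just like the others. The one loose cover may lie in any bay and looks no different
- bay_4 (a point): centre of the top of the right-most (-y) cover (x from near to far edge, y left, z up), which is just like the others
- loose_cover (a joint): tilt (rad) of the loose cover, whichever bay it is in: 0 flush, growing as the ribbed near edge dips and the far edge rises; stops at -0.05 and 1.25 (right open). Stays where it is left; 40 mm from the pivot 1.5 N moves it. At tilt a the far edge is 55 mm x sin(a) above the deck, 55 mm x cos(a) beyond the pivot, and can be pushed over towards the near side
- model: bystander: yellow stone quadrant model with a row of teeth, 58 x 34 x 31 mm high, loose on the right-hand end housing of the channel; origin under its base
- jar: bystander: round frosted glass jar of chrome pins with a flat aluminium cap, 50 mm across, 49 mm high, loose on the left-hand end housing; origin at the centre of its underside
- wax_pot: bystander: small pewter wax pot, 70 mm across with a side ear, 45 mm high, loose on the bench to the right; origin at the centre of its underside
- carver_1: bystander: tan bone-handled carver, 185 mm long, 11 mm thick, lying loose on the bench in front of the channel; origin under its middle
- carver_2: bystander: the second such carver, also lying in front of the channel
- brush: bystander: small bench brush, 150 mm long, lying loose on the bench at the left front

How it is judged:
By the outcome, as a careful person would: the job done as asked, in the order asked, and still so for the second after the job is handed in, with the robot touching nothing.
It also fails if it takes over 51 s, if anything falls off the work surface, if the arm or the gripper's body presses on something with over 40 N, if the wrist force passes 120 N, or if a joint passes its speed limit or range.

ROBOT

A 7-joint arm with a two-finger parallel gripper is mounted at the origin on the work surface. World frame = base frame: x ahead of the robot, y to its left, z up, the work surface at z = 0. Lengths are in mm, angles in rad, forces in N, time in s.
With the tool pointing down it reaches from about 425 to 875 mm from the base axis. Payload 4.7 kg.
Tool frame: the origin (TCP) lies on the centre line of the jaws, within the pads' length; the fingertips stand ahead of it and the grasp point (between the pads) lies 2 mm behind it (tip_extent is the z of the fingertips in the tool frame, in mm); z points along the fingers, y is the direction in which the jaws open and shut (so a half turn about z gives the same grasp; the last joint's range is limited). The gripper opens to 85 mm and grips with 20 to 120 N. Pads are 22 mm wide; open, the fingers measure 114 mm over their backs; the gripper's body (76 mm by 85 mm) begins 54 mm behind the grasp point. The pads swing forward as they close: fully open they stand 13 mm farther back than shut.
Start: joints at [-1.113, 0.321, -0.07, 1.45, 0.023, 1.371, -0.057], TCP at [279.12, 587.039, 248.349] pointing down, gripper open.
Joint ranges: [-2.86, 2.86], [-0.3, 2.09], [-1.38, 1.24], [0.06, 2.45], [-1.56, 4.7], [0.09, 2.05], [-2.69, 2.69]. Speed limits (rad/s): [2.57, 2.57, 3.14, 3.14, 3.14, 3.14, 3.14].

INTERFACE

Orientations are given as a unit quaternion [x, y, z, w].
In Python, from bench import * gives the robot as it stands.
- The arm moves only by the shell command python3 -m crank 'ROWS' [FORCE]. ROWS is JSON, a list of rows, each a list of 5 numbers: the finger opening in m, from 0 to 0.0854, then the shift along the world's x, y, z in m, then the turn about the world's z in degrees. In form: [[jaw, dx, dy, dz, yaw], ...]. A call has 1 to 12 rows; each row is the pose to reach, as a shift and turn from the pose measured when the call began; what a row does not reach only later rows make up. A row lasts 1/10 s, in which the tool goes at most 50 mm and 8.59 degrees, less where a joint would pass 70% of its speed; a pose out of reach is approached as far as the arm can. A call with a gripper value outside its range is refused whole. The fingers move at their own pace and stop on an object; FORCE is the grip in N (left out, the last holds). Time passes only in rows, so rows that repeat a pose let the fingers close. It gives the time, the measured TCP pose, the force and the opening at its end, in the units of the state.
- observe(): the state, without advancing time (a new reading comes with each control period).
- camera(name): name is "scene" or "top"; returns the picture (400x640x3 uint8, red, green, blue); there is no depth.
- camera_model(name): a dict with "fx", "fy", "cx", "cy" (pixels), "R" (3x3) and "t" (3): a world point X has camera coordinates R X + t. Camera axes: x right, y down, z forward; pixel columns grow to the right and rows downward; lengths in mm; the calibration is good to about 2 mm. A picture is of the moment at which its call begins. camera_model takes no time and is no camera call.
- job_done(): hands the job in, once; it reports no verdict.
The state is a dict: "time": time; "joint_pos": joint angles; "joint_velocities": joint speeds; "effort": joint torques, N m; "position": TCP position; "ee_rot": TCP orientation; "ft_force": force on the tool from outside, world axes, zero at the start; "torque": the same for the moment, N m; "opening": opening from 0.0 (shut) to 1.0 (fully open).
Only numpy, scipy, OpenCV 4.12 (cv2) and the standard library are available. Lean on these libraries where they do the work, as an engineer would, in place of code of your own. Each camera call takes 0.05 s, during which the arm holds its last target.

## Working session

There is one attempt and no reset: what is moved stays moved. The work goes in short steps, Python scripts to look and compute and a shell command to move; the robot and the scene stay as the last step left them, time stands still between calls to the robot, and variables do not carry over. Pictures are saved under pics/ and viewed, and the job is handed in when it is done.

```bash
ls; mkdir -p pics; python3 - <<'E'
from bench import *
import cv2
s=observe();print(s)
for n in("scene","top"):
    cv2.imwrite(f"pics/{n}0.png",camera(n)[:,:,::-1]);print(n,camera_model(n))
E
```

```text
pics
{'time': 0.0, 'joint_pos': array([-1.11291448,  0.32185102, -0.07004773,  1.45171351,  0.02263715,
        1.37080864, -0.0569021 ]), 'joint_velocities': array([ 0.00170101, -0.00024383, -0.00015395,  0.00088244, -0.0017754 ,
       -0.00124635,  0.00012709]), 'effort': array([ 1.41361984e-04, -4.93579352e+01, -3.82333556e-01, -3.14339089e+01,
        1.28834436e-02,  1.13256616e-02,  4.40091696e-06]), 'position': array([278.93259215, 586.52680868, 247.18567874]), 'ee_rot': array([ 2.20073676e-01,  9.75482743e-01, -9.86484834e-04, -1.46267719e-04]), 'ft_force': array([-0.5182446 ,  0.88850026,  0.20985415]), 'torque': array([0.02586068, 0.05661558, 0.01665844]), 'opening': 1.00125408841491}
scene {'fx': 379.85304058253513, 'fy': 379.85304058253513, 'cx': 317.4712610667525, 'cy': 199.708720303929, 'R': array([[-0.63992345,  0.76817198, -0.02024332],
       [ 0.41648937,  0.32457594, -0.84922733],
       [-0.64578215, -0.55187161, -0.52763922]]), 't': array([ 348.2317803 ,  -68.41831968, 1466.35239213])}
top {'fx': 419.9218291536707, 'fy': 419.9218291536707, 'cx': 318.3278767350596, 'cy': 192.12922769995845, 'R': array([[-0.00258936, -0.99995349,  0.0092902 ],
       [-0.99685332,  0.00184508, -0.07924684],
       [ 0.07922602, -0.00946617, -0.99681173]]), 't': array([ -91.79737126,  429.34786877, 1197.98387129])}
```

View pics/top0.png

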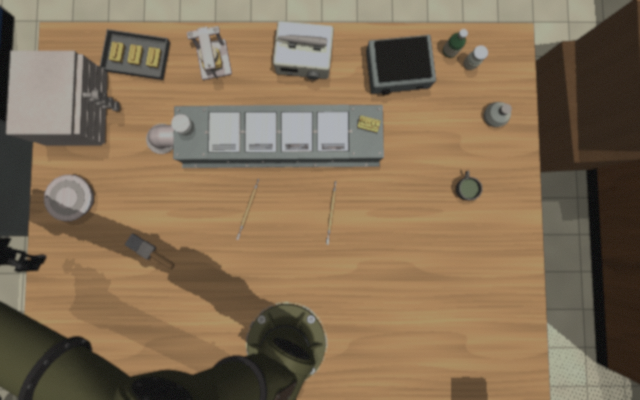

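View pics/scene0.png

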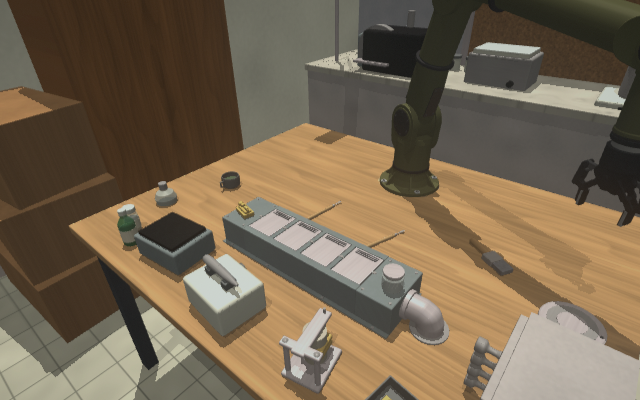

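The top view shows the channel at cols 173–383, rows 105–165, with covers near cols 225, 261, 297 and 333. The jar is at (181,124) and the model at (369,124). I'll zoom in for corner measurements.

```bash
python3 - <<'E'
import cv2
a=cv2.imread("pics/top0.png")[95:175,165:395]
cv2.imwrite("pics/z1.png",cv2.resize(a,None,fx=3.4,fy=3.4,interpolation=cv2.INTER_CUBIC))
E
cat > h.py <<'E'
from bench import *
import numpy as np
def ray(n,u,v,z):
    m=camera_model(n);R=np.array(m["R"]);t=np.array(m["t"])
    d=R.T@np.array([(u-m["cx"])/m["fx"],(v-m["cy"])/m["fy"],1]);c=-R.T@t
    return c+d*(z-c[2])/d[2]
def proj(n,X):
    m=camera_model(n);p=np.array(m["R"])@np.array(X)+m["t"]
    return m["fx"]*p[0]/p[2]+m["cx"],m["fy"]*p[1]/p[2]+m["cy"]
E
```

```text
(no output)
```

View pics/z1.png

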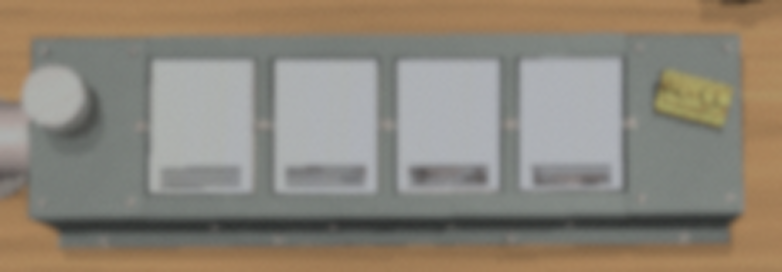

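The zoom shows four pale covers, with zoomed centres near u=202, 326, 448 and 572 and v≈125. The ribs are at v≈176. The deck corners are at (30,38), (740,36), (742,213) and (30,217).

```bash
python3 - <<'E'
from h import *
import cv2
a=cv2.imread("pics/top0.png")
f=lambda u,v:(165+(u+.5)/3.4-.5,95+(v+.5)/3.4-.5)
P=[(30,38),(740,36),(742,213),(30,217)]
C=[ray("top",*f(*p),85) for p in P]
for c in C: print(c.round(1))
print("mean",np.mean(C,0).round(1))
g=a.min(axis=2); m=(g>165).astype(np.uint8); m[:95]=0;m[175:]=0;m[:,:165]=0;m[:,395:]=0
cs,_=cv2.findContours(m,cv2.RETR_EXTERNAL,cv2.CHAIN_APPROX_NONE)
for c in cs:
    if cv2.contourArea(c)<300: continue
    r=cv2.minAreaRect(c);print(r,ray("top",*r[0],85).round(1))
    for p in cv2.boxPoints(r): print("   ",ray("top",*p,85).round(1))
for uv in [(202,176),(326,176),(448,176),(572,176)]: print("rib",ray("top",*f(*uv),86).round(1))
print("jar",ray("top",181,124,134).round(1),"model",ray("top",*f(695,98),116).round(1))
for uv in [(257,180),(238,237),(334,182),(328,242)]: print("carver",ray("top",*uv,10).round(1))
E
```

```text
[664.3 308.5  85. ]
[ 666.  -270.8   85. ]
[ 519.7 -270.2   85. ]
[517.1 304.8  85. ]
mean [591.8  18.1  85. ]
((296.5, 131.5), (35.0, 27.0), 90.0) [592.  -32.2  85. ]
    [641.2   5.3  85. ]
    [641.2 -69.6  85. ]
    [543.  -69.5  85. ]
    [543.1   4.9  85. ]
((260.5, 132.0), (36.0, 27.0), 90.0) [590.6  67.1  85. ]
    [641.2 104.9  85. ]
    [641.2  30.2  85. ]
    [540.3  29.6  85. ]
    [540.4 103.8  85. ]
((224.0, 131.5), (35.0, 28.0), 90.0) [592.1 167.7  85. ]
    [641.2 207.1  85. ]
    [641.2 129.8  85. ]
    [543.2 128.5  85. ]
    [543.3 205.4  85. ]
((332.5, 131.0), (36.0, 27.0), 90.0) [ 593.3 -131.8   85. ]
    [644.  -94.5  85. ]
    [ 644.  -169.5   85. ]
    [ 542.9 -168.7   85. ]
    [543.  -94.3  85. ]
rib [550.2 166.7  86. ]
rib [550.2  66.6  86. ]
rib [550.1 -32.1  86. ]
rib [ 550.  -132.5   86. ]
jar [601.1 270.7 134. ] model [ 606.8 -229.1  116. ]
carver [465.5  85.9  10. ]
carver [300.4 139.1  10. ]
carver [ 459.3 -138.6   10. ]
carver [ 285.3 -120.4   10. ]
```

Measured positions, in agreement with the given sizes:
- The channel centre is at about (592, 18) with yaw ≈ 0.
- Pivots are at x≈592, and bays are at y≈167.5, 67.5, −32 and −132, so 100 mm apart.
- Ribs are at x≈550.

I'll close the jaws and go above bay 1's ribs, with the jaws along y.

```bash
python3 -m crank '[[0,271,0,0,0]]' 2>&1 | head -0; python3 -m crank '[[0,0.027,-0.042,0,3],[0,0.054,-0.084,0,6],[0,0.081,-0.126,0,9],[0,0.108,-0.168,0,12],[0,0.135,-0.21,0,15],[0,0.162,-0.252,0,18],[0,0.19,-0.294,0,21],[0,0.217,-0.336,0,24],[0,0.244,-0.378,0,25.5],[0,0.271,-0.419,0,25.5],[0,0.271,-0.419,0,25.5],[0,0.271,-0.419,0,25.5]]' 60
```

```text
time: 1.4
position: [591.4, 169.5, 247.7]
ee_rot: [-0.005, 1.0, -0.002, -0.004]
ft_force: [0.1, 0.5, 0.3]
opening: 0.001
```

I wrongly left a stray test row (dx = 271 m, output discarded) ahead of that move. The row limit cut it to one ≤50 mm step, so the tool ended about 41 mm too far in x, in free air and touching nothing. I'll correct that now and descend part way.

```bash
python3 -m crank '[[0,-0.021,-0.001,-0.04,0],[0,-0.0414,-0.002,-0.08,0],[0,-0.0414,-0.002,-0.117,0],[0,-0.0414,-0.002,-0.117,0],[0,-0.0414,-0.002,-0.117,0]]'; python3 - <<'E'
from h import *
import cv2
a=camera("scene")[:,:,::-1][170:330,220:440]
cv2.imwrite("pics/s1.png",cv2.resize(a,None,fx=3.5,fy=3.5,interpolation=cv2.INTER_CUBIC))
b=camera("top")[:,:,::-1][60:210,140:400]
cv2.imwrite("pics/t1.png",cv2.resize(b,None,fx=3,fy=3,interpolation=cv2.INTER_CUBIC))
p=observe()["position"];print(p)
for dz in(0,-10,-20,-30):
  u,v=proj("scene",p+[0,0,dz]);print(dz,(u-220)*3.5,(v-170)*3.5)
E
```

```text
time: 1.9
position: [549.6, 168.9, 131.1]
ee_rot: [-0.006, 1.0, -0.002, -0.004]
ft_force: [0.6, -0.0, 0.2]
opening: 0.001
[551.56537669 168.73176961 133.18058628]
0 512.7339546619185 248.57198324740648
-10 512.0656950096213 259.6296533175262
-20 511.4048017203475 270.5654324255837
-30 510.75115366034515 281.38132496770606
```

View pics/s1.png

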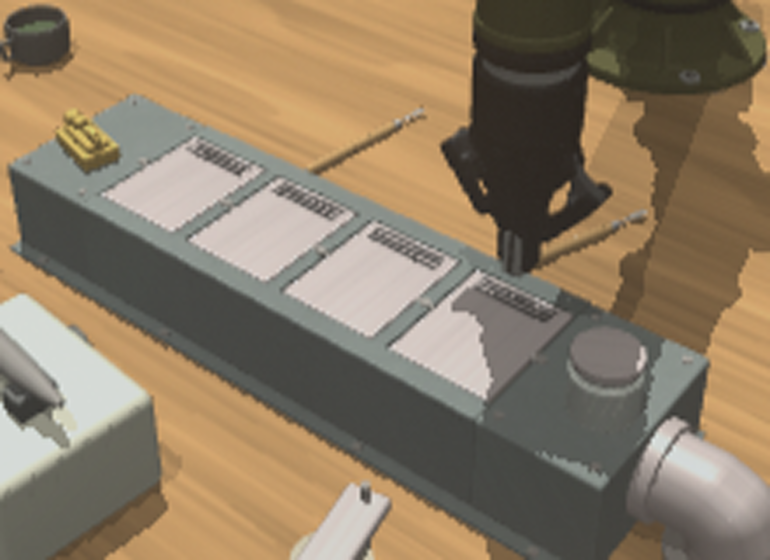

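The closed fingertips are at about (513,272) zoomed, roughly 20 mm below the TCP. They stand over bay 1's ribs at (518,298), so contact should come at TCP z≈106. I'll press gently in small steps.

```bash
python3 -m crank '[[0,0,0,-0.012,0],[0,0,0,-0.022,0],[0,0,0,-0.022,0],[0,0,0,-0.022,0]]'; python3 -m crank '[[0,0,0,-0.002,0],[0,0,0,-0.004,0],[0,0,0,-0.004,0]]'
```

```text
time: 2.4
position: [551.4, 168.6, 110.8]
ee_rot: [-0.006, 1.0, -0.001, -0.002]
ft_force: [-0.0, 0.1, 0.4]
opening: -0.001
time: 2.7
position: [551.2, 168.5, 106.5]
ee_rot: [-0.006, 1.0, -0.001, -0.003]
ft_force: [-0.3, -0.3, -0.1]
opening: -0.005
```

```bash
python3 -m crank '[[0,0,0,-0.002,0],[0,0,0,-0.002,0]]';python3 -m crank '[[0,0,0,-0.002,0],[0,0,0,-0.002,0]]';
```

```text
time: 2.9
position: [551.1, 168.4, 104.3]
ee_rot: [-0.006, 1.0, -0.001, -0.003]
ft_force: [1.2, 0.3, 0.2]
opening: -0.002
time: 3.1
position: [551.1, 168.4, 102.2]
ee_rot: [-0.006, 1.0, -0.001, -0.003]
ft_force: [-0.2, -0.4, -1.6]
opening: 0.001
```

```bash
python3 -m crank '[[0,0,0,-0.002,0],[0,0,0,-0.002,0]]';python3 -m crank '[[0,0,0,-0.002,0],[0,0,0,-0.002,0]]';python3 - <<'E'
from h import *
import cv2
a=camera("scene")[:,:,::-1][190:310,300:460]
cv2.imwrite("pics/s2.png",cv2.resize(a,None,fx=4.5,fy=4.5,interpolation=cv2.INTER_CUBIC))
E
```

```text
time: 3.3
position: [551.2, 168.5, 102.1]
ee_rot: [-0.006, 1.0, -0.001, -0.003]
ft_force: [-3.6, -1.0, 10.8]
opening: 0.0
time: 3.5
position: [551.2, 168.5, 102.1]
ee_rot: [-0.006, 1.0, -0.001, -0.003]
ft_force: [-4.1, -1.5, 12.5]
opening: 0.0
```

View pics/s2.png

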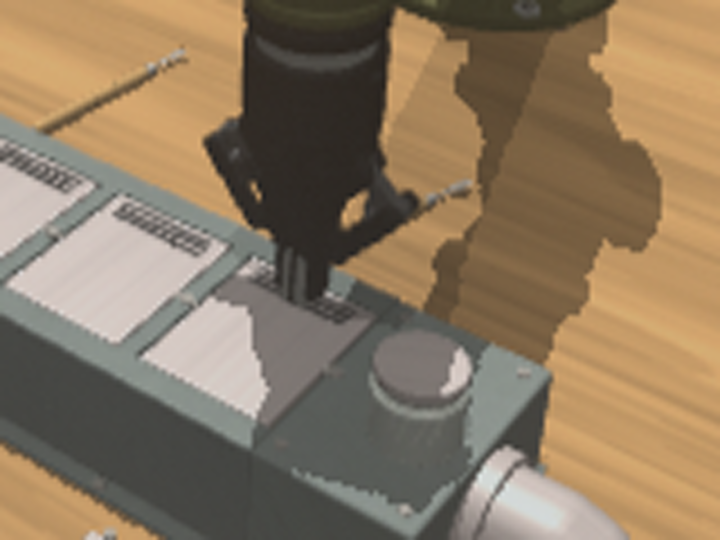

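Bay 1 holds: z stopped at 102.1 with 12 N, and the picture shows the fingertips on the ribs (300,295) with the cover flush. The fingertips are therefore about 16 mm below the TCP. On to bay 2.

```bash
python3 -m crank '[[0,0,0,0.015,0],[0,0,-0.035,0.02,0],[0,0,-0.07,0.02,0],[0,0,-0.101,0.015,0],[0,0,-0.101,0.006,0],[0,0,-0.101,0.003,0],[0,0,-0.101,0.003,0]]';python3 -m crank '[[0,0,0,-0.002,0],[0,0,0,-0.002,0]]';python3 -m crank '[[0,0,0,-0.002,0],[0,0,0,-0.002,0]]';python3 -m crank '[[0,0,0,-0.002,0],[0,0,0,-0.002,0]]'
```

```text
time: 4.25
position: [550.6, 68.9, 104.4]
ee_rot: [-0.006, 1.0, -0.001, -0.004]
ft_force: [-0.6, 1.2, 0.8]
opening: -0.002
time: 4.45
position: [550.6, 70.4, 102.3]
ee_rot: [-0.008, 1.0, -0.001, -0.004]
ft_force: [0.9, 0.5, -0.0]
opening: 0.003
time: 4.65
position: [550.8, 70.9, 100.4]
ee_rot: [-0.008, 1.0, -0.001, -0.003]
ft_force: [0.6, -0.4, 0.7]
opening: 0.001
time: 4.85
position: [550.9, 70.9, 98.3]
ee_rot: [-0.008, 1.0, -0.0, -0.003]
ft_force: [-0.0, -0.4, 0.6]
opening: 0.002
```

```bash
python3 -m crank '[[0,0,0,-0.002,0],[0,0,0,-0.004,0],[0,0,0,-0.004,0]]';python3 - <<'E'
from h import *
import cv2
a=camera("scene")[:,:,::-1][190:310,260:420]
cv2.imwrite("pics/s3.png",cv2.resize(a,None,fx=4.5,fy=4.5,interpolation=cv2.INTER_CUBIC))
print(observe()["ft_force"],observe()["position"])
E
```

```text
time: 5.15
position: [551.0, 71.0, 94.1]
ee_rot: [-0.008, 1.0, -0.0, -0.003]
ft_force: [0.7, -1.3, 0.7]
opening: 0.003
[0.30445394 0.24235511 0.44869748] [550.80831155  71.00288046  94.08532558]
```

View pics/s3.png

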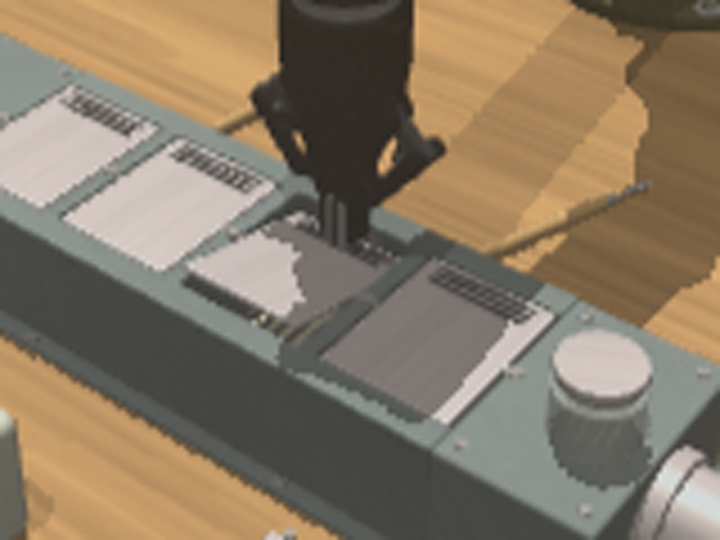

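Bay 2 rocks: its near edge has dipped and its far edge has risen at (235,310), with almost no reaction force. I'll press it deeper, about 29 mm below the deck, keeping clear of the opening's near edge.

```bash
python3 -m crank '[[0,0.001,-0.001,-0.004,0],[0,0.002,-0.002,-0.008,0],[0,0.003,-0.003,-0.012,0],[0,0.004,-0.003,-0.016,0],[0,0.004,-0.003,-0.02,0],[0,0.004,-0.003,-0.022,0],[0,0.004,-0.003,-0.022,0]]';python3 - <<'E'
from h import *
import cv2
a=camera("scene")[:,:,::-1][190:310,260:420]
cv2.imwrite("pics/s4.png",cv2.resize(a,None,fx=4.5,fy=4.5,interpolation=cv2.INTER_CUBIC))
print(observe()["ft_force"],observe()["position"])
E
```

```text
time: 5.9
position: [554.3, 67.7, 71.4]
ee_rot: [-0.008, 1.0, -0.001, -0.004]
ft_force: [-0.2, -0.3, 0.3]
opening: -0.001
[-0.39120702  0.14649607  0.57654884] [554.41679896  67.76124553  71.54977296]
```

View pics/s4.png

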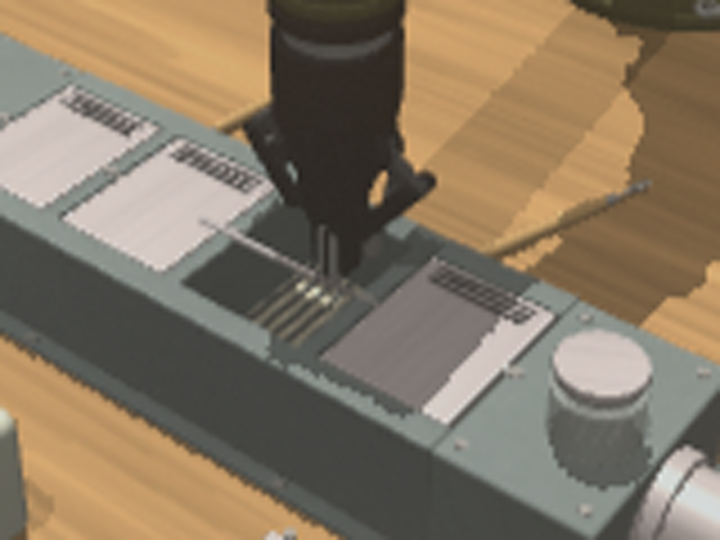

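The loose cover now appears edge-on, as a line from (200,222) to (375,300). The camera looks down about 39° in x–z, so the tilt is about 0.69 rad. That puts the far edge about 35 mm up at x≈634. I'll withdraw straight up, cross over it and come down behind.

```bash
python3 -m crank '[[0,0,0,0.03,0],[0,0,0,0.07,0],[0,0,0,0.11,0],[0,0.03,0,0.12,0],[0,0.075,0,0.12,0],[0,0.12,0,0.12,0],[0,0.125,0,0.11,0],[0,0.125,0,0.08,0],[0,0.125,0,0.054,0],[0,0.125,0,0.054,0],[0,0.125,0,0.054,0]]';python3 - <<'E'
from h import *
import cv2
a=camera("scene")[:,:,::-1][160:310,240:440]
cv2.imwrite("pics/s5.png",cv2.resize(a,None,fx=3.8,fy=3.8,interpolation=cv2.INTER_CUBIC))
print(observe()["ft_force"],observe()["position"])
E
```

```text
time: 7.05
position: [678.8, 67.7, 125.4]
ee_rot: [-0.008, 1.0, -0.001, -0.004]
ft_force: [-0.2, 0.6, 0.7]
opening: -0.002
[ 0.10317391 -0.39232901  1.05964735] [679.75156746  67.78476451 126.81760009]
```

View pics/s5.png

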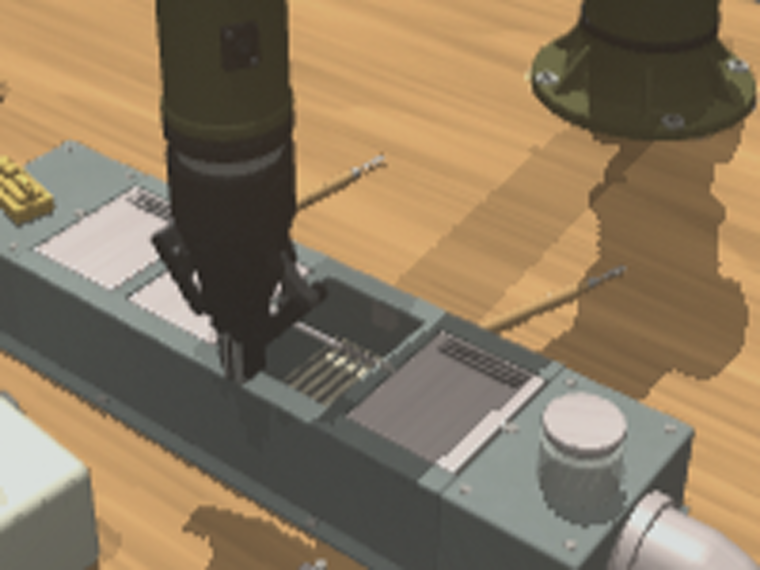

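The fingertips (240,378) are behind the raised cover, which stayed put, still edge-on at (300,320)–(380,365). I'll push towards the near side.

```bash
python3 -m crank '[[0,-0.02,0,0,0],[0,-0.028,0,0,0],[0,-0.034,0,0,0],[0,-0.04,0,0,0],[0,-0.045,0,0,0],[0,-0.05,0,0,0],[0,-0.05,0,0,0]]';python3 -m crank '[[0,-0.003,0,0,0],[0,-0.003,0,0,0]]';python3 -m crank '[[0,-0.003,0,0,0],[0,-0.003,0,0,0]]'
```

```text
time: 7.8
position: [629.2, 67.8, 127.0]
ee_rot: [-0.008, 1.0, -0.0, -0.003]
ft_force: [1.3, -0.7, 1.3]
opening: -0.001
time: 8.0
position: [625.4, 67.8, 126.4]
ee_rot: [-0.008, 1.0, -0.001, -0.004]
ft_force: [1.9, -0.0, -0.1]
opening: -0.004
time: 8.2
position: [622.6, 67.8, 126.2]
ee_rot: [-0.008, 1.0, -0.001, -0.004]
ft_force: [3.6, -0.0, -0.4]
opening: -0.001
```

```bash
python3 -m crank '[[0,-0.002,0,0,0],[0,-0.002,0,0,0]]';python3 -m crank '[[0,-0.002,0,0,0],[0,-0.002,0,0,0]]';python3 -m crank '[[0,-0.002,0,0,0],[0,-0.002,0,0,0]]'
```

```text
time: 8.4
position: [622.4, 67.7, 126.4]
ee_rot: [-0.008, 1.0, -0.001, -0.002]
ft_force: [7.6, 0.9, -2.6]
opening: 0.001
time: 8.6
position: [622.4, 67.7, 126.5]
ee_rot: [-0.008, 1.0, -0.001, 0.001]
ft_force: [8.7, -0.1, -3.2]
opening: -0.003
time: 8.8
position: [622.4, 67.8, 126.5]
ee_rot: [-0.008, 1.0, -0.001, 0.003]
ft_force: [8.5, -0.2, -3.1]
opening: -0.004
```

The cover is at its stop: x stalled at 622 with 8.5 N, against 624 predicted for tilt 1.25. I'll withdraw backwards, then up and clear.

```bash
python3 -m crank '[[0,0.02,0,0,0],[0,0.05,0,0,0],[0,0.055,0,0.03,0],[0,0.055,0,0.08,0],[0,0.055,0,0.13,0],[0,0.055,-0.03,0.16,0],[0,0.055,-0.08,0.16,0],[0,0.055,-0.13,0.16,0],[0,0.055,-0.18,0.16,0],[0,0.055,-0.2,0.16,0],[0,0.055,-0.2,0.16,0]]';python3 - <<'E'
from h import *
import cv2
a=camera("scene")[:,:,::-1][160:310,210:430]
cv2.imwrite("pics/s6.png",cv2.resize(a,None,fx=3.6,fy=3.6,interpolation=cv2.INTER_CUBIC))
b=camera("top")[:,:,::-1];cv2.imwrite("pics/t6.png",b)
print(observe()["ft_force"],observe()["position"],observe()["time"])
for a in(1.0,1.1,1.25):
  for y in(25.5,109.5):
    u,v=proj("scene",[592+55*np.cos(a),y,85+55*np.sin(a)]);print(a,y,round((u-210)*3.6),round((v-160)*3.6))
E
```

```text
time: 9.9
position: [675.2, -138.4, 285.6]
ee_rot: [-0.004, 1.0, -0.002, 0.001]
ft_force: [0.3, 0.1, -0.4]
opening: -0.001
[ 0.02811055  0.64679104 -0.65955642] [ 676.70719752 -131.6918836   285.62235121] 10.0
1.0 25.5 341 265
1.0 109.5 433 310
1.1 25.5 346 258
1.1 109.5 438 304
1.25 25.5 352 250
1.25 109.5 445 295
```

View pics/s6.png

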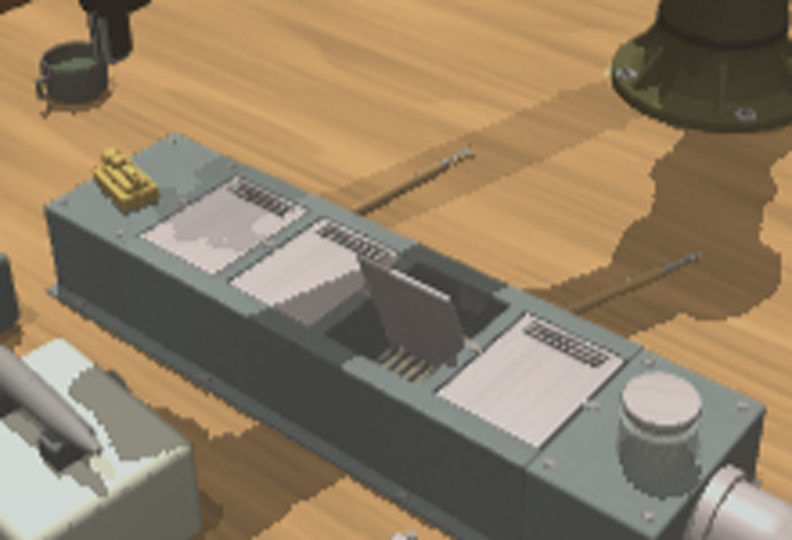

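View pics/t6.png

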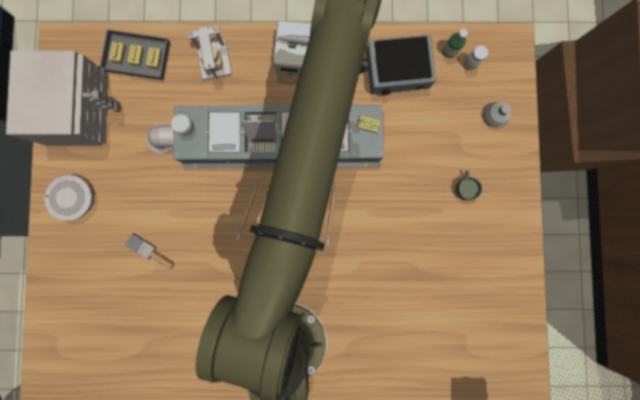

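The cover stands open, with its upper corners at about (360,254) and (448,297). That best matches the 1.25 rad prediction of (352,250) and (445,295). The other covers are flush, and the model, jar, pot, carvers and brush are where they were. The arm is well clear, so I'll settle and hand in.

```bash
python3 -m crank '[[0,0,0,0,0],[0,0,0,0,0],[0,0,0,0,0]]'; python3 -c "
from bench import *
print(job_done())"
```

```text
time: 10.3
position: [676.9, -129.8, 285.4]
ee_rot: [-0.009, 1.0, 0.001, 0.002]
ft_force: [-0.7, 0.2, -0.3]
opening: 0.002
the job is handed in; nothing more can be done
None
```

The loose cover is the second from the left (bay 2). It now stands open by itself at about 1.25 rad, and I handed the job in at about 10.3 s.

- **Finding it:** I pressed bay 1 first, and it held at about 12 N without moving. Bay 2 dipped with almost no resistance. I did not press bays 3 and 4, since only one cover is loose.
- **Opening it:** I pressed the near edge down to about 0.7 rad. I then went behind the raised far edge and pushed it over until it stopped, at 8.5 N.
- **Last checks:** After I withdrew, the cover's upper corners matched the 1.25 rad prediction to within a few pixels. The other covers were flush and every bystander looked unmoved. The tool was well clear, with the force reading near zero.
- **A mistake:** A stray test row with a far too large x shift went out before the first move. It was cut to one step of 50 mm or less in free air, touched nothing, and I corrected it straight away.

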